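Find the pump housing with the loose core

TASK

One of the three sealed pump housings on the right of the lamp has a core that has broken loose inside; they all look alike. Pick them up one at a time and rock or shake each gently end to end to feel for something sliding inside. Set the one that moves inside down gently, flat and fully home between the corner brackets of the small grey cradle on the left; any other that you picked up goes back upright on the bench where it stood, and the things around stay as they are.

Things in the scene. Friction and masses are not known exactly. Their poses are not given: they have to be found in the camera images.
- pump_a: one of three identical sealed pump housings, bare aluminium with grey lid: box 84 x 36 x 46 mm (x, y, z), about 0.4 kg in all (each differs somewhat). Origin: centre of its underside; x along its length, z up. Flat sides, gripped across its 36 mm width. Inside is a 0.2 kg core, which in a sound housing is held fast in the middle (play 1 mm at most).
- pump_b: a housing just like pump_a. In exactly one of the three, and it may be any of them, the core is loose: it starts at the middle and slides up to 25 mm to either side along the housing's x, beginning at about 6 degrees of tilt, and stays at the end it ran to when the housing is level and still.
- pump_c: the third housing, just like pump_a; which of the three has the loose core changes from one start to the next. Its weight does not tell.
- cradle: fixed return cradle: grey plate 124 x 76 x 5 mm with four steel L brackets 14 mm high at the corners of a pocket 88 x 40 mm (about 2 mm free play all round a housing). Brackets cover only the corners: the middle 50 mm of each long side is open for fingers. Origin: centre of the plate's underside on the bench; x along the pocket's length, z up.
- cradle_seat (a point): centre of the pocket's floor, 5 mm above the bench; a seated housing has its origin here, its x along the cradle's x (either way round).
- lamp_stem (a point): top of the upright part of the fixed bench lamp's stem (22 mm thick), 330 mm above the bench, between the housings and the cradle. From here the neck arches ahead and to the left, up to 420 mm high, to the lamp head, which hangs over the bench beyond the cradle. Pass over or in front of the stem. On the far right a wall shelf is fixed about 0.45 m above the bench.
- mug: bystander: green and white mug, 101 mm high, beyond the lamp base.
- offcut: bystander: flat piece of green glass, 42 x 65 x 8 mm, loose on the bench.
- blue_tile: bystander: blue glass tile, 25 x 25 x 8 mm, loose on the bench.
- dark_tile: bystander: second glass tile, 25 x 25 x 8 mm, loose on the bench.

How it is judged:
On the way:
1. the loose core has been made to slide away from the middle, to an end of its housing, while the housing is held up off the bench (((height (world z) of pump_a above 0.025 m and y of core_1_g in the frame of pump_a between -0.02 and 0.02 m and z of core_1_g in the frame of pump_a between 0 and 0.046 m and x of core_1_g in the frame of pump_a between -0.045 and 0.045 m and (x of core_1_g in the frame of pump_a above 0.017 m or x of core_1_g in the frame of pump_a below -0.017 m)) or (height (world z) of pump_b above 0.025 m and y of core_1_g in the frame of pump_b between -0.02 and 0.02 m and z of core_1_g in the frame of pump_b between 0 and 0.046 m and x of core_1_g in the frame of pump_b between -0.045 and 0.045 m and (x of core_1_g in the frame of pump_b above 0.017 m or x of core_1_g in the frame of pump_b below -0.017 m)) or (height (world z) of pump_c above 0.025 m and y of core_1_g in the frame of pump_c between -0.02 and 0.02 m and z of core_1_g in the frame of pump_c between 0 and 0.046 m and x of core_1_g in the frame of pump_c between -0.045 and 0.045 m and (x of core_1_g in the frame of pump_c above 0.017 m or x of core_1_g in the frame of pump_c below -0.017 m)))), for 0.05 s.
At the end, for the whole second after the job is handed in: The housing with the loose core lies flat in the cradle (origin within 7 mm of the pocket's centre and 3 mm of its floor, aligned within 0.12 rad either way round); the other two stand upright on the bench within 50 mm of where they started; all three are at rest and released (((y of core_1_g in the frame of pump_a between -0.02 and 0.02 m and z of core_1_g in the frame of pump_a between 0 and 0.046 m and x of core_1_g in the frame of pump_a between -0.045 and 0.045 m and horizontal distance between pump_a and cradle_seat below 0.007 m and z of pump_a in the frame of cradle_seat below 0.003 m and angle between the x axis of pump_a and the x axis of cradle, either way round below 0.12 rad and distance of each of pump_b, pump_c from where it was at the start of the episode below 0.05 m and height (world z) of each of pump_b, pump_c below 0.004 m) or (y of core_1_g in the frame of pump_b between -0.02 and 0.02 m and z of core_1_g in the frame of pump_b between 0 and 0.046 m and x of core_1_g in the frame of pump_b between -0.045 and 0.045 m and horizontal distance between pump_b and cradle_seat below 0.007 m and z of pump_b in the frame of cradle_seat below 0.003 m and angle between the x axis of pump_b and the x axis of cradle, either way round below 0.12 rad and distance of each of pump_a, pump_c from where it was at the start of the episode below 0.05 m and height (world z) of each of pump_a, pump_c below 0.004 m) or (y of core_1_g in the frame of pump_c between -0.02 and 0.02 m and z of core_1_g in the frame of pump_c between 0 and 0.046 m and x of core_1_g in the frame of pump_c between -0.045 and 0.045 m and horizontal distance between pump_c and cradle_seat below 0.007 m and z of pump_c in the frame of cradle_seat below 0.003 m and angle between the x axis of pump_c and the x axis of cradle, either way round below 0.12 rad and distance of each of pump_a, pump_b from where it was at the start of the episode below 0.05 m and height (world z) of each of pump_a, pump_b below 0.004 m)) and angle between each of pump_a, pump_b, pump_c's own z axis and vertical below 0.06 rad and linear speed of each of pump_a, pump_b, pump_c below 0.02 m/s and contact force between each of pump_a, pump_b, pump_c and the fingers below 0.2 N); the robot touches nothing.
It fails at once if a housing is swung about violently (faster than 1.2 m/s) (linear speed of any of pump_a, pump_b, pump_c above 1.2 m/s).
It fails at once if the loose core is slammed against its housing (over 60 N) (contact force between core_1_g and pump_a above 60 N or contact force between core_1_g and pump_b above 60 N or contact force between core_1_g and pump_c above 60 N).
It fails at once if a housing is slammed or forced into the cradle (over 60 N) (contact force between any of pump_a, pump_b, pump_c and cradle above 60 N).
It fails at once if a bystander is disturbed (moved over 25 mm) (distance of any of mug, offcut, blue_tile, dark_tile from where it was at the start of the episode above 0.025 m).
It also fails if it takes over 72 s, if anything falls off the work surface, if the arm or the gripper's body presses on something with over 40 N, if the wrist force passes 120 N, or if a joint passes its speed limit or range.

ROBOT

A 7-joint arm with a two-finger parallel gripper is mounted at the origin on a cart in front of the work surface, level with it; the furniture and walls round the work are solid. World frame = base frame: x ahead of the robot, y to its left, z up, the work surface at z = 0. Lengths are in m, angles in rad, forces in N, time in s.
With the tool pointing down it reaches from about 0.4 to 0.85 m from the base axis. Payload 10.4 kg.
Tool frame: the origin (TCP) lies midway between the tips of the shut fingers; the grasp point (between the pads) lies 19 mm behind it; z points along the fingers, y is the line along which they close (so a half turn about z gives the same grasp; the last joint's range is limited). The gripper opens to 85 mm and grips with 20 to 120 N. Pads are 22 mm wide; open, the fingers measure 114 mm over their backs; the gripper's body (76 mm by 85 mm) begins 54 mm behind the grasp point. The pads swing forward as they close: fully open they stand 13 mm farther back than shut.
Start: joints at [-0.812, 0.332, -0.065, 1.46, 0.022, 1.35, -0.088], TCP at [0.44, 0.444, 0.2] pointing down, gripper open.
Joint ranges: [-2.6, 2.6], [-0.5, 2.12], [-1.47, 1.34], [0.16, 2.42], [-1.27, 4.41], [0.06, 2.06], [-2.6, 2.6]. Speed limits (rad/s): [2.22, 2.22, 2.79, 2.79, 3.14, 3.14, 3.14].

INTERFACE

Orientations are given as a unit quaternion [x, y, z, w].
In Python, from workcell import get_obs, camera, camera_params, hand_in gives the robot as it stands.
- The arm moves only by the tool carry_out, never from a script. Its argument "commands" is a list that holds one entry, the list of rows, each a list of 6 numbers: the shift along the tool's x, y, z in units of 40 mm (1.0 is 40 mm), then the turn, a rotation vector about the tool's x, y, z in units of 6 degrees (1.0 is 6 degrees). In form: [[[x, y, z, ax, ay, az], ...]]. A call has 1 to 20 rows; each row shifts and turns the commanded pose from where the row before left it, along the tool's axes as they then stand; what a row does not reach is not made up. A row lasts 1/12 s, in which the tool goes at most 41.7 mm and 7.16 degrees, less where a joint would pass 70% of its speed; a pose out of reach is approached as far as the arm can. A call is refused whole if a number of a shift passes 1 or a number of a turn 1, either way. A call with a gripper value outside its range is refused whole. "hand" is the closure, from -1 (fully open) to 1 (shut), set as the call begins (left out, the last holds). The fingers move at their own pace and stop on an object; "force" is the grip in N (left out, the last holds). Time passes only in rows, so rows that do not move let the fingers close. It gives the time, the measured TCP pose, the force, the opening and the grip force at its end, in the units of the state.
- get_obs(): the state, without advancing time (a new reading comes with each control period).
- camera(name): name is "scene" or "top" or "wrist"; returns the picture (400x640x3 uint8, red, green, blue); there is no depth.
- camera_params(name): a dict with "mtx" (3x3 intrinsics, pixels), "k1" (the pictures are not rectified: a ray, as slopes to the right and down, at radius r is drawn at 1 + k1 r^2 times it, then the intrinsics apply), "R" (3x3) and "t" (3): a world point X has camera coordinates R X + t. Camera axes: x right, y down, z forward; pixel columns grow to the right and rows downward; lengths in m; the calibration is good to about 2 mm. A picture is of the moment at which its call begins: read the wrist's pose just before it. camera_params takes no time and is no camera call; for the wrist camera it gives the pose at the moment of the call.
- hand_in(): hands the job in; it is judged then, once.
The state is a dict: "clock": time; "joint_pos": joint angles; "joint_velocities": joint speeds; "tau": joint torques, N m; "position": TCP position; "ee_rot": TCP orientation; "ft_force": force on the tool from outside, world axes, zero at the start; "torque": the same for the moment, N m; "grip_width": opening from 0.0 (shut) to 1.0 (fully open); "grasp_force": force on a finger pad.
Only numpy, scipy, OpenCV 4.12 (cv2) and the standard library are available. Lean on these libraries where they do the work, as an engineer would, in place of code of your own. Each camera call takes 0.05 s, during which the arm holds its last target. There are 200 camera calls.

## Working session

There is one attempt and no reset: what is moved stays moved. The work goes in short steps, Python scripts to look and compute and a tool call to move; the robot and the scene stay as the last step left them, time stands still between calls to the robot, and variables do not carry over. Pictures are saved under pics/ and viewed, at most 10 in all, crops included, and the job is handed in when it is done.

Besides the shell and the picture viewer there is one more tool, called by a JSON object that holds its "method" and its "body". carry_out: Moves the arm, as the interface text tells. Its arguments: {"type":"object","properties":{"commands":{"type":"array"},"hand":{"type":"number"},"force":{"type":"number"}},"required":["commands"]}

```bash
mkdir -p pics; cat > h.py <<'E'
import numpy as np, cv2
from workcell import get_obs, camera, camera_params, hand_in
from scipy.spatial.transform import Rotation as Ro
def ray(p,uv):
    uv=np.atleast_2d(uv).astype(float)
    d=cv2.undistortPoints(uv[:,None],np.array(p['mtx'],float),np.array([p['k1'],0,0,0.]))[:,0] if 0 else None
    m=np.array(p['mtx']); x=(uv-m[:2,2])/[m[0,0],m[1,1]]
    y=x.copy()
    for _ in range(20): y=x/(1+p['k1']*(y**2).sum(1,keepdims=True))
    R=np.array(p['R']);t=np.array(p['t'])
    return -R.T@t, np.c_[y,np.ones(len(y))]@R
def plane(p,uv,z):
    c,d=ray(p,uv); return c+d*((z-c[2])/d[:,2])[:,None]
def proj(p,X):
    X=np.atleast_2d(X)@np.array(p['R']).T+np.array(p['t']); y=X[:,:2]/X[:,2:]
    y=y*(1+p['k1']*(y**2).sum(1,keepdims=True)); m=np.array(p['mtx'])
    return y*[m[0,0],m[1,1]]+m[:2,2]
def save(n,im): cv2.imwrite(f'pics/{n}.png',cv2.cvtColor(im,cv2.COLOR_RGB2BGR))
E
python3 - <<'E'
from h import *
for n in('top','scene'):
    im=camera(n); save(n,im); np.save(n,im); p=camera_params(n)
    R=np.array(p['R']);print(n,(-R.T@np.array(p['t'])).round(3),R[2].round(2))
o=get_obs();print(o)
E
```

```text
top [ 0.402 -0.002  1.402] [ 0.07 -0.   -1.  ]
scene [-0.354  0.644  0.989] [ 0.64 -0.47 -0.61]
{'clock': 0.1, 'joint_pos': array([-0.81163085,  0.33279818, -0.06470292,  1.46083355,  0.02157793,
        1.34990835, -0.0885171 ]), 'joint_velocities': array([-0.00185533, -0.00198193, -0.00115168, -0.00180384,  0.00016006,
        0.00072018,  0.00132081]), 'tau': array([ 1.67063576e-03, -6.26745701e+01,  4.91870963e-02, -3.92429352e+01,
        1.63141120e-02,  6.81428122e-03,  2.84756675e-05]), 'position': array([0.44007028, 0.4432868 , 0.19941343]), 'ee_rot': array([ 3.81004865e-01,  9.24572820e-01, -5.85569223e-04, -2.22940340e-04]), 'ft_force': array([-0.10470157, -0.24616485,  1.0040236 ]), 'torque': array([ 0.00739545,  0.00759522, -0.03637638]), 'grasp_force': 0.0, 'grip_width': 1.0018050468662443}
```

View pics/top.png

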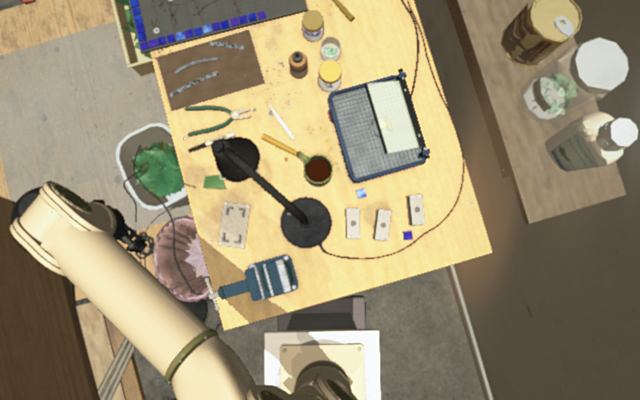

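View pics/scene.png

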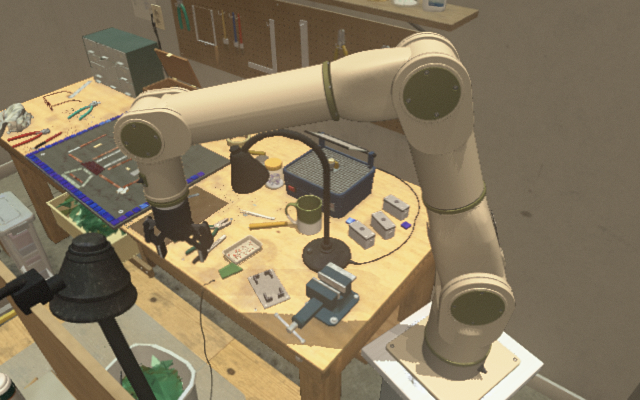

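The top view shows the housings at about (352,223), (383,224) and (417,209), the cradle at (235,225), the lamp base at (306,222) and the tiles at (361,193) and (408,236). Next I'll segment these for poses.

```bash
python3 - <<'E'
from h import *
im=np.load('top.npy');p=camera_params('top')
hsv=cv2.cvtColor(im,cv2.COLOR_RGB2HSV)
m=((hsv[...,1]<60)&(hsv[...,2]>70)).astype(np.uint8)
print('tip',proj(p,[[0.44,0.444,0.2],[0,0,0]]))
for nm,(x0,y0,x1,y1),z in [('A',(340,203,364,243),.046),('B',(370,203,396,245),.046),('C',(405,190,429,228),.046),('cr',(212,198,256,250),.005)]:
    s=np.zeros_like(m);s[y0:y1,x0:x1]=m[y0:y1,x0:x1]
    cs,_=cv2.findContours(s,cv2.RETR_EXTERNAL,cv2.CHAIN_APPROX_NONE)
    c=max(cs,key=cv2.contourArea)[:,0]
    w=plane(p,c,z)[:,:2]
    r=cv2.minAreaRect((w*1000).astype(np.float32)); b=cv2.boxPoints(r); e=[b[1]-b[0],b[2]-b[1]]; e=max(e,key=np.linalg.norm)
    print(nm,np.round(r[0],1),np.round(r[1],1),np.rad2deg(np.arctan2(e[1],e[0])).round(1),len(cs))
for nm,uv in [('stem base',(306,222)),('t1',(361,193)),('t2',(408,236)),('mug',(317,170))]: print(nm,plane(p,uv,0.)[0].round(3))
c=cv2.resize(im[185:255,205:435],None,fx=3.4,fy=3.4,interpolation=cv2.INTER_CUBIC);save('crop1',c)
E
```

```text
tip [[134.70539872 226.29644127]
 [321.63598928 385.06545692]]
A [443.4 -91.6] [35.2 81.2] -1.3 1
B [ 437.4 -171.6] [37.3 83.9] -8.7 1
C [ 477.5 -264.4] [82.2 39.8] 4.6 1
cr [446.2 237.1] [ 73.2 120.6] -8.1 1
stem base [0.45  0.035 0.   ]
t1 [ 0.529 -0.12   0.   ]
t2 [ 0.405 -0.249  0.   ]
mug [0.596 0.002 0.   ]
```

View pics/crop1.png

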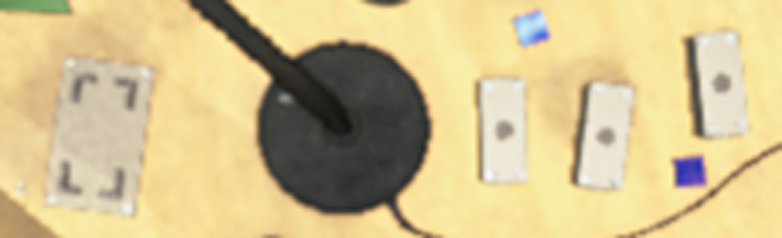

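{"method": "carry_out", "body": {"commands": [[[0, 0, 0, 0, 0, -0.9], [0, 0, 0, 0, 0, -0.9], [0, 0, 0, 0, 0, -0.9], [0, 0, 0, 0, 0, -0.9], [0, 0, 0, 0, 0, -0.9], [0, 0, 0, 0, 0, -0.9], [0, 0, 0, 0, 0, -0.9], [0, 0, 0, 0, 0, -0.9], [0.7, -0.5, -0.3, 0, 0, 0], [0.7, -0.8, -0.3, 0, 0, 0], [0.5, -0.8, -0.3, 0, 0, 0], [0, -0.8, 0, 0, 0, 0], [0, -0.8, 0, 0, 0, 0], [0, -0.8, 0, 0, 0, 0], [0, -0.8, 0, 0, 0, 0], [0, -0.8, 0, 0, 0, 0]]], "hand": -0.4}}

```text
clock: 1.43
position: [0.3587, 0.202, 0.2352]
ee_rot: [0.014, 1.0, 0.0, -0.0]
ft_force: [0.3, -0.5, 0.1]
grip_width: 0.705
grasp_force: 0.0
```

```bash
cat >> h.py <<'E'
def st():
    o=get_obs();R=Ro.from_quat(o['ee_rot']).as_matrix()
    print(o['clock'],np.round(o['position'],4),'yaw y',np.rad2deg(np.arctan2(R[1,1],R[0,1])).round(2),'z',R[:,2].round(3),'j',np.round(o['joint_pos'],2),'F',np.round(o['ft_force'],2),'T',np.round(o['torque'],3),'w',round(o['grip_width'],3),o['grasp_force'])
    return o
def togo(x,y,z,yaw=None):
    o=st();R=Ro.from_quat(o['ee_rot']).as_matrix();print('togo units',(R.T@(np.array([x,y,z])-o['position'])/.04).round(2))
    if yaw is not None:
        f=Ro.from_matrix(np.c_[[np.sin(np.deg2rad(yaw)),-np.cos(np.deg2rad(yaw)),0],[np.cos(np.deg2rad(yaw)),np.sin(np.deg2rad(yaw)),0],[0,0,-1]]) 
        M=f.as_matrix().copy();M[:,0]=np.cross(M[:,1],M[:,2])
        print('turn units',(Ro.from_matrix(R.T@M).as_rotvec()*180/np.pi/6).round(2))
E
python3 -c "
from h import *
togo(.36,-.092,.23,88.7)"
```

```text
1.4333 [0.3587 0.202  0.2352] yaw y 88.41 z [-0.  0. -1.] j [-0.56 -0.16 -0.05  1.92 -0.01  1.38  0.93] F [ 0.27 -0.47  0.07] T [ 0.009 -0.036  0.049] w 0.705 0.0
togo units [-0.24 -7.35  0.13]Traceback (most recent call last):
  File "<string>", line 3, in <module>
    togo(.36,-.092,.23,88.7)
    ~~~~^^^^^^^^^^^^^^^^^^^^
  File "h.py", line 26, in togo
    f=Ro.from_matrix(np.c_[[np.sin(np.deg2rad(yaw)),-np.cos(np.deg2rad(yaw)),0],[np.cos(np.deg2rad(yaw)),np.sin(np.deg2rad(yaw)),0],[0,0,-1]])
  File "scipy/spatial/transform/_rotation.pyx", line 1143, in scipy.spatial.transform._rotation.Rotation.from_matrix
ValueError: Non-positive determinant (left-handed or null coordinate frame) in rotation matrix 0: [[ 0.99974261  0.02268733  0.        ]
 [-0.02268733  0.99974261  0.        ]
 [ 0.          0.         -1.        ]].
```

{"method": "carry_out", "body": {"commands": [[[0, -0.8, 0, 0, 0, 0], [0, -0.8, 0, 0, 0, 0], [0, -0.8, 0, 0, 0, 0], [0, -0.8, 0, 0, 0, 0], [0, -0.8, 0, 0, 0, 0], [0, -0.8, 0, 0, 0, 0], [0, -0.8, 0, 0, 0, 0], [-0.3, -0.8, 0, 0, 0, 0], [-0.6, -0.8, 0.2, 0, 0, 0], [-0.7, -0.15, 0.3, 0, 0, 0], [-0.5, 0, 0.3, 0, 0, 0], [0, 0, 0, 0, 0, 0]]]}}

```text
clock: 2.43
position: [0.4362, -0.093, 0.2009]
ee_rot: [0.014, 1.0, -0.001, -0.002]
ft_force: [-0.8, -0.1, -0.3]
grip_width: 0.703
grasp_force: 0.0
```

```bash
python3 - <<'E'
s=open('h.py').read().replace("f=Ro.from_matrix(np","f=(np").replace("M=f.as_matrix().copy()","M=f.copy()")
open('h.py','w').write(s)
from h import *
togo(.443,-.092,.2,88.7)
p=camera_params('wrist');im=camera('wrist');save('w1',im);np.save('w1',im)
import pickle;pickle.dump(p,open('w1.p','wb'))
for P in [(.443,-.092,.046),(.437,-.172,.046),(.4775,-.264,.046)]: print(proj(p,P))
E
```

```text
2.4333 [ 0.4362 -0.093   0.2009] yaw y 88.37 z [-0.003 -0.001 -1.   ] j [-0.35 -0.09  0.44  1.92  0.04  1.31  1.61] F [-0.79 -0.15 -0.25] T [0.048 0.022 0.03 ] w 0.703 0.0
togo units [-0.17  0.03  0.02]
turn units [-0.01 -0.03 -0.05]
[[320.34298797 180.03325378]]
[[244.40930275 176.61152301]]
[[166.21780285 214.5905451 ]]
```

View pics/w1.png

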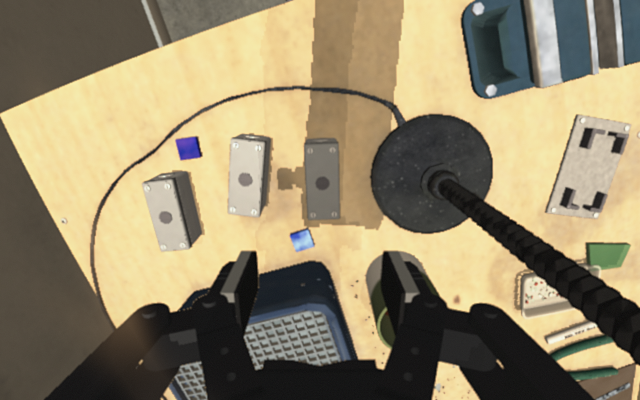

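The wrist view shows lid centre marks at A (322,183), B (246,180) and C (166,217), with the cradle at about (592,166). I'll refine the positions from these marks.

```bash
python3 - <<'E'
from h import *
import pickle
p=pickle.load(open('w1.p','rb'));im=np.load('w1.npy');g=cv2.cvtColor(im,cv2.COLOR_RGB2GRAY).astype(float)
for n,(u,v) in dict(A=(322,183),B=(246,180),C=(166,217)).items():
    s=g[v-11:v+12,u-11:u+12]; th=(s[0:3].mean()+s[11,11])/2; m=s<th
    yy,xx=np.nonzero(m); d=(u-11+xx.mean(),v-11+yy.mean()); print(n,np.round(d,1),m.sum(),plane(p,d,.046)[0].round(4))
cr=np.float32([(574,114),(634,125),(604,217),(546,208)])
w=plane(p,cr,.005)[:,:2];print(w.round(3),w.mean(0))
togo(.445,-.09,.024,88.7)
E
```

```text
A [322. 183.] 146 [ 0.4462 -0.0904  0.046 ]
B [244.9 179. ] 153 [ 0.4396 -0.1718  0.046 ]
C [165.2 217. ] 134 [ 0.4803 -0.2657  0.046 ]
[[0.381 0.206]
 [0.393 0.29 ]
 [0.512 0.277]
 [0.497 0.192]] [0.44591006 0.24136523]
2.4833 [ 0.435  -0.0928  0.2018] yaw y 88.38 z [-0.003 -0.001 -1.   ] j [-0.35 -0.1   0.43  1.92  0.04  1.31  1.61] F [-0.39  0.39  0.26] T [ 0.028  0.004 -0.028] w 0.703 0.0
togo units [-0.26  0.08  4.44]
turn units [-0.01 -0.03 -0.05]
```

{"method": "carry_out", "body": {"commands": [[[-0.14, 0.03, 0.6, 0, 0, -0.05], [-0.14, 0.03, 0.7, 0, 0, 0], [0, 0, 0.8, 0, 0, 0], [0, 0, 0.8, 0, 0, 0], [0, 0, 0.7, 0, 0, 0], [0, 0, 0.6, 0, 0, 0], [0, 0, 0.4, 0, 0, 0], [0, 0, 0.2, 0, 0, 0], [0, 0, 0, 0, 0, 0]]]}}

```text
clock: 3.23
position: [0.445, -0.0902, 0.0105]
ee_rot: [0.011, 1.0, 0.0, -0.001]
ft_force: [-0.8, 0.0, -0.7]
grip_width: 0.702
grasp_force: 0.0
```

{"method": "carry_out", "body": {"commands": [[[0, 0, 0, 0, 0, 0], [0, 0, 0, 0, 0, 0], [0, 0, 0, 0, 0, 0], [0, 0, 0, 0, 0, 0]]], "hand": 1, "force": 60}}

```text
clock: 3.57
position: [0.4473, -0.0906, 0.0132]
ee_rot: [0.011, 1.0, 0.0, 0.001]
ft_force: [-4.3, 1.0, 10.9]
grip_width: 0.369
grasp_force: 58.5
```

{"method": "carry_out", "body": {"commands": [[[0, 0, -0.2, 0, 0, 0], [0, 0, -0.5, 0, 0, 0], [0, 0, -0.5, 0, 0, 0], [0, 0, -0.5, 0, 0, 0], [0, 0, -0.3, 0, 0, 0], [0, 0, 0, 0, 0.5, 0], [0, 0, 0, 0, 0.5, 0], [0, 0, 0, 0, 0.5, 0], [0, 0, 0, 0, 0, 0], [0, 0, 0, 0, 0, 0], [0, 0, 0, 0, 0, 0], [0, 0, 0, 0, 0, 0], [0, 0, 0, 0, 0, 0], [0, 0, 0, 0, 0, 0], [0, 0, 0, 0, -0.5, 0], [0, 0, 0, 0, -0.5, 0], [0, 0, 0, 0, -0.5, 0], [0, 0, 0, 0, 0, 0], [0, 0, 0, 0, 0, 0]]]}}

```text
clock: 5.15
position: [0.4459, -0.0903, 0.0918]
ee_rot: [0.011, 1.0, 0.001, 0.0]
ft_force: [-0.1, 0.2, 0.2]
grip_width: 0.002
grasp_force: 0.0
```

```bash
cat >> h.py <<'E'
def feel(n=8):
    T=[];F=[]
    for _ in range(n):
        camera('wrist');o=get_obs();R=Ro.from_quat(o['ee_rot']).as_matrix();T.append(R.T@o['torque']);F.append(R.T@o['ft_force'])
    print('T',np.mean(T,0).round(4),'se',(np.std(T,0)/n**.5).round(4),'F',np.mean(F,0).round(2)); st()
E
python3 -c "
from h import *
feel()"
```

```text
T [ 0.0118 -0.0088  0.0013] se [0.0077 0.0126 0.0081] F [-0.18  0.01 -0.02]
5.55 [ 0.4464 -0.0906  0.0913] yaw y 88.71 z [-0.001 -0.    -1.   ] j [-0.35  0.04  0.47  2.05 -0.02  1.06  1.67] F [ 1.04 -0.43 -0.34] T [-0.041 -0.01   0.03 ] w 0.002 0.0
```

{"method": "carry_out", "body": {"commands": [[[0, 0, 0, 0, -0.5, 0], [0, 0, 0, 0, -0.5, 0], [0, 0, 0, 0, -0.5, 0], [0, 0, 0, 0, 0, 0], [0, 0, 0, 0, 0, 0], [0, 0, 0, 0, 0, 0], [0, 0, 0, 0, 0, 0], [0, 0, 0, 0, 0, 0], [0, 0, 0, 0, 0, 0], [0, 0, 0, 0, 0, 0], [0, 0, 0, 0, 0.5, 0], [0, 0, 0, 0, 0.5, 0], [0, 0, 0, 0, 0.5, 0], [0, 0, 0, 0, 0, 0], [0, 0, 0, 0, 0, 0]]]}}

```text
clock: 6.8
position: [0.4466, -0.0908, 0.0911]
ee_rot: [0.011, 1.0, -0.0, 0.0]
ft_force: [-1.0, 0.5, -0.3]
grip_width: 0.005
grasp_force: 0.0
```

```bash
python3 -c "
from h import *
feel()"
```

```text
T [ 0.0204  0.0243 -0.0042] se [0.0052 0.0056 0.0123] F [-0.02  0.1   0.01]
7.2 [ 0.4462 -0.0905  0.0916] yaw y 88.7 z [ 0.001  0.    -1.   ] j [-0.36  0.04  0.47  2.05 -0.02  1.06  1.67] F [-0.05  0.04 -0.21] T [-0.031 -0.003  0.061] w 0.001 0.0
```

The fingers closed on nothing, so the grip slipped. I'll look.

```bash
python3 - <<'E'
from h import *
import pickle
p=camera_params('wrist');im=camera('wrist');save('w2',im);np.save('w2',im);pickle.dump(p,open('w2.p','wb'))
o=get_obs();print(proj(p,[o['position'],[.4462,-.0904,.046]]))
E
```

```text
[[318.87757869 234.784291  ]
 [319.09396963 208.71308597]]
```

View pics/w2.png

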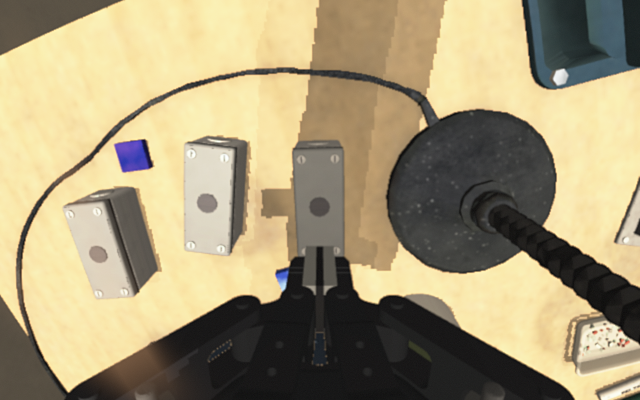

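```bash
python3 - <<'E'
from h import *
import pickle
p=pickle.load(open('w2.p','rb'));print((-np.array(p['R']).T@p['t']).round(3),np.array(p['R']).round(2).tolist(),p['mtx'][0][0])
for dx in (-.011,0,.011):
  for h in (0,.01,.02,.03,.05): print(dx,h,proj(p,[.4464+dx,-.0906,.0914+h]).round(0))
im=np.load('w2.npy');save('c2',cv2.resize(im[195:375,240:400],None,fx=3.3,fy=3.3,interpolation=cv2.INTER_CUBIC))
E
```

```text
[ 0.367 -0.089  0.266] [[0.02, 1.0, 0.0], [0.95, -0.02, 0.31], [0.31, -0.01, -0.95]] 322.39431561851353
-0.011 0 [[318. 218.]]
-0.011 0.01 [[318. 224.]]
-0.011 0.02 [[318. 232.]]
-0.011 0.03 [[318. 240.]]
-0.011 0.05 [[318. 260.]]
0 0 [[319. 235.]]
0 0.01 [[319. 242.]]
0 0.02 [[319. 251.]]
0 0.03 [[319. 260.]]
0 0.05 [[319. 282.]]
0.011 0 [[319. 252.]]
0.011 0.01 [[319. 260.]]
0.011 0.02 [[319. 269.]]
0.011 0.03 [[319. 279.]]
0.011 0.05 [[319. 302.]]
```

View pics/c2.png

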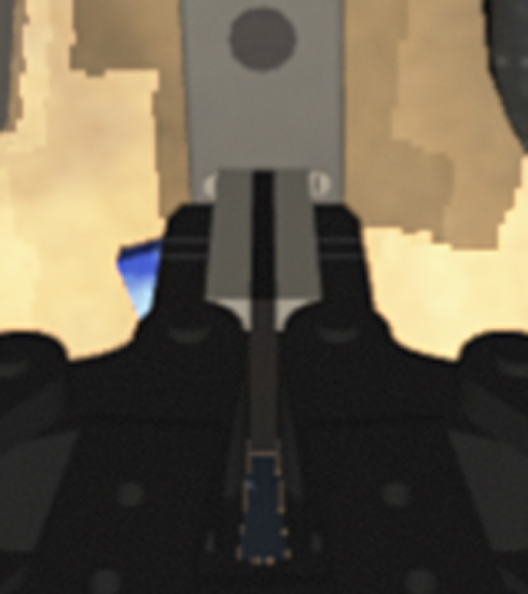

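The lid mark is still at (319,207), so housing A hasn't moved. The finger tips appear at about v=247, where I expected about 218, so they may sit higher or further ahead than I assumed. I'll check from the scene camera.

```bash
python3 - <<'E'
from h import *
p=camera_params('scene');im=camera('scene');o=get_obs();P=o['position']
a=proj(p,[P,P+[0,0,.02],P+[0,0,.04],P+[.018,0,0],[.4462,-.0904,.046],[.4042,-.0904,.046],[.4882,-.0904,.046]]).round(1);print(a.tolist())
u,v=a[0].astype(int);x0,y0=u-45,v-50
save('c3',cv2.resize(im[y0:y0+90,x0:x0+110],None,fx=6,fy=6,interpolation=cv2.INTER_CUBIC));print(((a-[x0,y0])*6).tolist())
E
```

```text
[[361.7, 216.6], [362.0, 211.3], [362.3, 205.9], [357.7, 213.5], [360.9, 228.3], [370.2, 235.8], [352.0, 221.1]]
[[274.19999999999993, 303.59999999999997], [276.0, 271.80000000000007], [277.80000000000007, 239.40000000000003], [250.19999999999993, 285.0], [269.39999999999986, 373.80000000000007], [325.19999999999993, 418.80000000000007], [216.0, 330.59999999999997]]
```

View pics/c3.png

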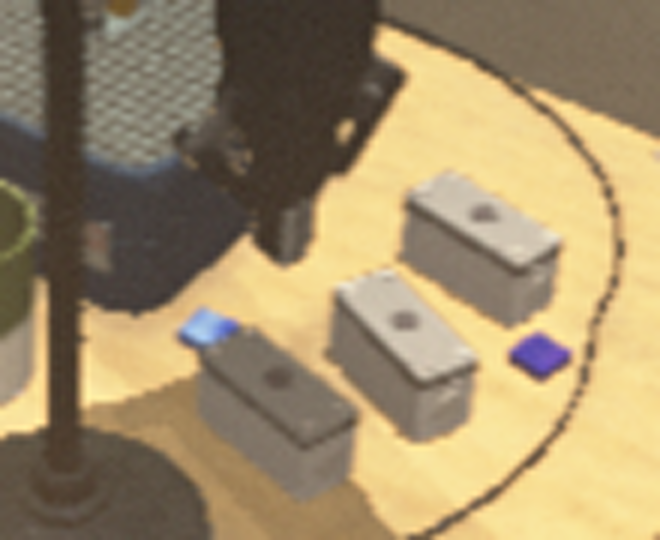

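Both views put the real fingertips about 30 to 35 mm behind the reported TCP. That explains the grip on the lid's top edge, so I'll go lower under force watch.

{"method": "carry_out", "body": {"commands": [[[0, 0, 0, 0, 0, 0], [0, 0, 0, 0, 0, 0], [0, 0, 0, 0, 0, 0], [0, 0, 0.3, 0, 0, 0], [0, 0, 0.6, 0, 0, 0], [0, 0, 0.6, 0, 0, 0], [0, 0, 0.5, 0, 0, 0], [0, 0, 0.3, 0, 0, 0], [0, 0, 0.2, 0, 0, 0], [0, 0, 0, 0, 0, 0]]], "hand": -0.4}}

```text
clock: 8.13
position: [0.4453, -0.0905, -0.0099]
ee_rot: [0.011, 1.0, -0.0, -0.001]
ft_force: [0.2, -1.0, 0.2]
grip_width: 0.698
grasp_force: 0.0
```

{"method": "carry_out", "body": {"commands": [[[0, 0, 0.1, 0, 0, 0], [0, 0, 0.1, 0, 0, 0], [0, 0, 0, 0, 0, 0]]]}}

```text
clock: 8.38
position: [0.4465, -0.0905, -0.0166]
ee_rot: [0.011, 1.0, 0.0, 0.0]
ft_force: [-0.4, -0.2, -0.5]
grip_width: 0.701
grasp_force: 0.0
```

{"method": "carry_out", "body": {"commands": [[[0, 0, 0.08, 0, 0, 0], [0, 0, 0, 0, 0, 0]]]}}

```text
clock: 8.55
position: [0.4464, -0.0905, -0.0198]
ee_rot: [0.011, 1.0, 0.0, 0.0]
ft_force: [-0.9, -0.3, 0.5]
grip_width: 0.697
grasp_force: 0.0
```

{"method": "carry_out", "body": {"commands": [[[0, 0, 0, 0, 0, 0], [0, 0, 0, 0, 0, 0], [0, 0, 0, 0, 0, 0], [0, 0, 0, 0, 0, 0], [0, 0, 0, 0, 0, 0], [0, 0, -0.1, 0, 0, 0], [0, 0, -0.2, 0, 0, 0], [0, 0, 0, 0, 0, 0]]], "hand": 1, "force": 60}}

```text
clock: 9.22
position: [0.4468, -0.0906, -0.0066]
ee_rot: [0.011, 1.0, 0.0, 0.001]
ft_force: [-0.1, -0.6, -3.3]
grip_width: 0.415
grasp_force: 59.8
```

{"method": "carry_out", "body": {"commands": [[[0, 0, -0.5, 0, 0, 0], [0, 0, -0.5, 0, 0, 0], [0, 0, -0.5, 0, 0, 0], [0, 0, -0.3, 0, 0, 0], [0, 0, 0, 0, 0.5, 0], [0, 0, 0, 0, 0.5, 0], [0, 0, 0, 0, 0.5, 0], [0, 0, 0, 0, 0, 0], [0, 0, 0, 0, 0, 0], [0, 0, 0, 0, 0, 0], [0, 0, 0, 0, 0, 0], [0, 0, 0, 0, 0, 0], [0, 0, 0, 0, 0, 0], [0, 0, 0, 0, -0.5, 0], [0, 0, 0, 0, -0.5, 0], [0, 0, 0, 0, -0.5, 0], [0, 0, 0, 0, 0, 0], [0, 0, 0, 0, 0, 0]]]}}

```text
clock: 10.72
position: [0.4458, -0.0903, 0.0646]
ee_rot: [0.011, 1.0, 0.001, -0.0]
ft_force: [0.5, 0.4, -3.9]
grip_width: 0.413
grasp_force: 60.7
```

```bash
python3 -c "
from h import *
feel()"
```

```text
T [-0.0091  0.0004 -0.0012] se [0.0103 0.0082 0.0053] F [-0.38  0.23  3.78]
11.1167 [ 0.4464 -0.0906  0.0641] yaw y 88.71 z [-0.001 -0.    -1.   ] j [-0.36  0.09  0.49  2.07 -0.05  0.99  1.69] F [ 0.37 -0.31 -4.69] T [-0.014  0.016  0.022] w 0.416 60.720062255859375
```

{"method": "carry_out", "body": {"commands": [[[0, 0, 0, 0, -0.5, 0], [0, 0, 0, 0, -0.5, 0], [0, 0, 0, 0, -0.5, 0], [0, 0, 0, 0, 0, 0], [0, 0, 0, 0, 0, 0], [0, 0, 0, 0, 0, 0], [0, 0, 0, 0, 0, 0], [0, 0, 0, 0, 0, 0], [0, 0, 0, 0, 0, 0], [0, 0, 0, 0, 0, 0], [0, 0, 0, 0, 0.5, 0], [0, 0, 0, 0, 0.5, 0], [0, 0, 0, 0, 0.5, 0], [0, 0, 0, 0, 0, 0], [0, 0, 0, 0, 0, 0]]]}}

```text
clock: 12.37
position: [0.4467, -0.0907, 0.0639]
ee_rot: [0.011, 1.0, -0.0, 0.0]
ft_force: [-0.5, 0.3, -5.0]
grip_width: 0.417
grasp_force: 60.6
```

```bash
python3 -c "
from h import *
feel()"
```

```text
T [-0.0084 -0.0134 -0.0146] se [0.0081 0.0112 0.0107] F [ 0.15 -0.11  4.  ]
12.7667 [ 0.4461 -0.0905  0.0643] yaw y 88.7 z [ 0.001  0.    -1.   ] j [-0.37  0.08  0.49  2.08 -0.05  0.99  1.7 ] F [-0.02 -0.36 -4.05] T [ 0.016 -0.022 -0.008] w 0.415 60.64305245876312
```

A looks sound: the moment shift is about 0.01 Nm, against 0.1 expected for a loose core. I'll put it back and go to B.

{"method": "carry_out", "body": {"commands": [[[0, 0, 0.4, 0, 0, 0], [0, 0, 0.5, 0, 0, 0], [0, 0, 0.5, 0, 0, 0], [0, 0, 0.3, 0, 0, 0], [0, 0, 0.15, 0, 0, 0], [0, 0, 0.1, 0, 0, 0], [0, 0, 0.08, 0, 0, 0], [0, 0, 0.05, 0, 0, 0], [0, 0, 0, 0, 0, 0], [0, 0, 0, 0, 0, 0]]]}}

```text
clock: 13.6
position: [0.4467, -0.0905, -0.0185]
ee_rot: [0.011, 1.0, 0.0, 0.0]
ft_force: [0.1, 0.4, -4.0]
grip_width: 0.418
grasp_force: 60.5
```

{"method": "carry_out", "body": {"commands": [[[0, 0, 0, 0, 0, 0], [0, 0, 0, 0, 0, 0], [0, 0, 0, 0, 0, 0], [0, 0, -0.4, 0, 0, 0], [0, 0, -0.6, 0, 0, 0], [0, 0, -0.6, 0, 0, 0], [0, 0, -0.6, 0, 0, 0], [0, -0.6, 0, 0, 0, 0.6], [0, -0.8, 0, 0, 0, 0.6], [0, -0.6, 0, 0, 0, 0], [0, 0, 0, 0, 0, 0]]], "hand": -0.4}}

```text
clock: 14.52
position: [0.4387, -0.175, 0.0697]
ee_rot: [0.077, 0.997, -0.001, 0.001]
ft_force: [-1.5, -1.2, 0.4]
grip_width: 0.703
grasp_force: 0.0
```

```bash
cat >> h.py <<'E'
def dot(b,z=.046):
    p=camera_params('wrist');im=camera('wrist');g=cv2.cvtColor(im,cv2.COLOR_RGB2GRAY).astype(float)
    u,v=proj(p,[*b[:2],z])[0].round().astype(int); s=g[v-16:v+17,u-16:u+17]
    if s.shape!=(33,33): print('off image',u,v);return
    t=(np.percentile(s,75)+s[13:20,13:20].min())/2
    n,l,stt,c=cv2.connectedComponentsWithStats((s<t).astype(np.uint8))
    k=min(range(1,n),key=lambda i:np.hypot(*(c[i]-16))+(0 if 40<stt[i,4]<500 else 99)); d=c[k]+[u-16,v-16]
    print('dot',d.round(1),'area',stt[k,4],'pred',(u,v),plane(p,d,z)[0].round(4))
E
python3 - <<'E'
from h import *
togo(.4396,-.1718,-.02,81.3); dot((.4462,-.0904)); dot((.4396,-.1718)); dot((.4803,-.2657))
E
```

```text
14.5167 [ 0.4387 -0.175   0.0697] yaw y 81.17 z [ 0.001 -0.002 -1.   ] j [-0.27  0.12  0.59  2.04 -0.08  1.01  1.77] F [-1.46 -1.17  0.44] T [-0.005  0.019 -0.01 ] w 0.703 0.0
togo units [-0.01  0.08  2.24]
turn units [-0.01  0.01 -0.02]
dot [442.4 209.4] area 659 pred (np.int64(447), np.int64(212)) [ 0.444  -0.0933  0.046 ]
dot [320.4 221. ] area 362 pred (np.int64(320), np.int64(221)) [ 0.4399 -0.1717  0.046 ]
dot [201.9 294.3] area 564 pred (np.int64(198), np.int64(290)) [ 0.4842 -0.2635  0.046 ]
```

{"method": "carry_out", "body": {"commands": [[[0, 0.08, 0.4, 0, 0, 0], [0, 0, 0.5, 0, 0, 0], [0, 0, 0.5, 0, 0, 0], [0, 0, 0.5, 0, 0, 0], [0, 0, 0.24, 0, 0, 0], [0, 0, 0.1, 0, 0, 0], [0, 0, 0, 0, 0, 0]]]}}

```text
clock: 15.25
position: [0.4397, -0.1664, -0.021]
ee_rot: [0.074, 0.997, 0.0, -0.001]
ft_force: [-0.2, 0.1, 0.2]
grip_width: 0.706
grasp_force: 0.0
```

{"method": "carry_out", "body": {"commands": [[[0, 0, 0, 0, 0, 0], [0, 0, 0, 0, 0, 0], [0, 0, 0, 0, 0, 0], [0, 0, 0, 0, 0, 0], [0, 0, 0, 0, 0, 0], [0, 0, -0.3, 0, 0, 0], [0, 0, -0.5, 0, 0, 0], [0, 0, -0.5, 0, 0, 0], [0, 0, -0.5, 0, 0, 0], [0, 0, -0.3, 0, 0, 0], [0, 0, 0, 0, 0.5, 0], [0, 0, 0, 0, 0.5, 0], [0, 0, 0, 0, 0.5, 0], [0, 0, 0, 0, 0, 0], [0, 0, 0, 0, 0, 0], [0, 0, 0, 0, 0, 0], [0, 0, 0, 0, 0, 0], [0, 0, 0, 0, 0, 0], [0, 0, 0, 0, 0, 0]]], "hand": 1}}

```text
clock: 16.83
position: [0.4397, -0.1669, 0.0636]
ee_rot: [0.074, 0.994, 0.006, -0.078]
ft_force: [-0.1, -0.9, -4.7]
grip_width: 0.413
grasp_force: 60.8
```

{"method": "carry_out", "body": {"commands": [[[0, 0, 0, 0, -0.5, 0], [0, 0, 0, 0, -0.5, 0], [0, 0, 0, 0, -0.5, 0], [0, 0, 0, 0, 0, 0], [0, 0, 0, 0, 0, 0]]]}}

```text
clock: 17.25
position: [0.4395, -0.1666, 0.0637]
ee_rot: [0.074, 0.997, 0.001, -0.0]
ft_force: [1.3, -0.5, -2.7]
grip_width: 0.412
grasp_force: 60.9
```

```bash
python3 -c "
from h import *
feel()"
```

```text
T [-0.0201 -0.02   -0.0105] se [0.0071 0.0105 0.0093] F [-0.26 -0.09  4.1 ]
17.65 [ 0.4401 -0.1671  0.0633] yaw y 81.51 z [-0.001 -0.    -1.   ] j [-0.29  0.13  0.59  2.04 -0.08  0.99  1.77] F [ 1.2   0.33 -3.6 ] T [ 0.021 -0.012  0.009] w 0.416 60.91613173484802
```

{"method": "carry_out", "body": {"commands": [[[0, 0, 0, 0, -0.5, 0], [0, 0, 0, 0, -0.5, 0], [0, 0, 0, 0, -0.5, 0], [0, 0, 0, 0, 0, 0], [0, 0, 0, 0, 0, 0], [0, 0, 0, 0, 0, 0], [0, 0, 0, 0, 0, 0], [0, 0, 0, 0, 0, 0], [0, 0, 0, 0, 0, 0], [0, 0, 0, 0, 0, 0], [0, 0, 0, 0, 0.5, 0], [0, 0, 0, 0, 0.5, 0], [0, 0, 0, 0, 0.5, 0], [0, 0, 0, 0, 0, 0], [0, 0, 0, 0, 0, 0]]]}}

```text
clock: 18.9
position: [0.4403, -0.1673, 0.0631]
ee_rot: [0.074, 0.997, -0.001, 0.0]
ft_force: [0.2, -0.1, -4.5]
grip_width: 0.41
grasp_force: 60.9
```

```bash
python3 -c "
from h import *
feel()"
```

```text
T [-0.0061  0.0113 -0.0044] se [0.0069 0.0092 0.0089] F [ 0.07 -0.    3.88]
19.3 [ 0.4398 -0.1669  0.0635] yaw y 81.5 z [ 0.001  0.    -1.   ] j [-0.29  0.13  0.6   2.04 -0.09  0.99  1.77] F [ 0.24  0.3  -3.7 ] T [-0.026  0.012 -0.016] w 0.416 60.85573822259903
```

B shows only 0.03 Nm, so it also looks sound. I'll put it back and go to C.

{"method": "carry_out", "body": {"commands": [[[0, -0.12, 0.4, 0, 0, 0], [0, 0, 0.5, 0, 0, 0], [0, 0, 0.5, 0, 0, 0], [0, 0, 0.3, 0, 0, 0], [0, 0, 0.15, 0, 0, 0], [0, 0, 0.1, 0, 0, 0], [0, 0, 0.08, 0, 0, 0], [0, 0, 0.04, 0, 0, 0], [0, 0, 0, 0, 0, 0], [0, 0, 0, 0, 0, 0]]]}}

```text
clock: 20.13
position: [0.4397, -0.1718, -0.0189]
ee_rot: [0.074, 0.997, 0.0, 0.001]
ft_force: [0.1, 0.1, -2.6]
grip_width: 0.414
grasp_force: 61.1
```

{"method": "carry_out", "body": {"commands": [[[0, 0, 0, 0, 0, 0], [0, 0, 0, 0, 0, 0], [0, 0, 0, 0, 0, 0], [0, 0, -0.4, 0, 0, 0], [0, 0, -0.6, 0, 0, 0], [0, 0, -0.6, 0, 0, 0], [0, 0, -0.6, 0, 0, 0], [0, 0, 0, 0, 0, -0.6], [0, -0.3, 0, 0, 0, -0.8], [-0.4, -0.6, 0, 0, 0, -0.8], [-0.4, -0.7, 0, 0, 0, 0], [-0.3, -0.7, 0, 0, 0, 0], [0, 0, 0, 0, 0, 0], [0, 0, 0, 0, 0, 0]]], "hand": -0.4}}

```text
clock: 21.3
position: [0.4866, -0.2629, 0.0685]
ee_rot: [-0.04, 0.999, -0.001, -0.0]
ft_force: [-0.2, 1.2, 0.2]
grip_width: 0.695
grasp_force: 0.0
```

```bash
python3 - <<'E'
from h import *
togo(.481,-.2655,-.02,94.6);dot((.4396,-.1718)); dot((.4803,-.2657))
E
```

```text
21.3 [ 0.4866 -0.2629  0.0685] yaw y 94.58 z [-0.001 -0.001 -1.   ] j [-0.12  0.33  0.63  1.84 -0.22  1.05  2.24] F [-0.2   1.23  0.16] T [0.062 0.021 0.085] w 0.695 0.0
togo units [ 0.14 -0.05  2.21]
turn units [-0.01 -0.01 -0.  ]
dot [470.6 161.4] area 419 pred (np.int64(469), np.int64(162)) [ 0.4393 -0.171   0.046 ]
dot [313.8 211.5] area 384 pred (np.int64(313), np.int64(211)) [ 0.4803 -0.2654  0.046 ]
```

{"method": "carry_out", "body": {"commands": [[[0.14, -0.05, 0.4, 0, 0, 0], [0, 0, 0.5, 0, 0, 0], [0, 0, 0.5, 0, 0, 0], [0, 0, 0.5, 0, 0, 0], [0, 0, 0.2, 0, 0, 0], [0, 0, 0.1, 0, 0, 0], [0, 0, 0, 0, 0, 0]]]}}

```text
clock: 21.98
position: [0.4811, -0.263, -0.0195]
ee_rot: [-0.041, 0.999, 0.0, -0.0]
ft_force: [-0.4, -0.3, -0.5]
grip_width: 0.704
grasp_force: 0.0
```

{"method": "carry_out", "body": {"commands": [[[0, 0, 0, 0, 0, 0], [0, 0, 0, 0, 0, 0], [0, 0, 0, 0, 0, 0], [0, 0, 0, 0, 0, 0], [0, 0, 0, 0, 0, 0], [0, 0, -0.3, 0, 0, 0], [0, 0, -0.5, 0, 0, 0], [0, 0, -0.5, 0, 0, 0], [0, 0, -0.5, 0, 0, 0], [0, 0, -0.3, 0, 0, 0], [0, 0, 0, 0, 0.5, 0], [0, 0, 0, 0, 0.5, 0], [0, 0, 0, 0, 0.5, 0], [0, 0, 0, 0, 0, 0], [0, 0, 0, 0, 0, 0], [0, 0, 0, 0, 0, 0], [0, 0, 0, 0, 0, 0], [0, 0, 0, 0, 0, 0], [0, 0, 0, 0, 0, 0]]], "hand": 1}}

```text
clock: 23.57
position: [0.4809, -0.2639, 0.0648]
ee_rot: [-0.041, 0.996, -0.003, -0.078]
ft_force: [-0.4, 0.5, -3.0]
grip_width: 0.417
grasp_force: 60.8
```

{"method": "carry_out", "body": {"commands": [[[0, 0, 0, 0, -0.5, 0], [0, 0, 0, 0, -0.5, 0], [0, 0, 0, 0, -0.5, 0], [0, 0, 0, 0, 0, 0], [0, 0, 0, 0, 0, 0]]]}}

```text
clock: 23.98
position: [0.4807, -0.2638, 0.065]
ee_rot: [-0.041, 0.999, 0.0, -0.0]
ft_force: [-0.7, -0.4, -3.7]
grip_width: 0.414
grasp_force: 60.9
```

```bash
python3 -c "
from h import *
feel()"
```

```text
T [ 0.0039 -0.0134 -0.0003] se [0.007  0.0143 0.0076] F [-0.21  0.21  3.88]
24.3833 [ 0.4814 -0.2636  0.0644] yaw y 94.73 z [-0.001 -0.    -1.   ] j [-0.12  0.32  0.63  1.85 -0.22  1.04  2.25] F [ 0.09  0.09 -4.01] T [-0.033  0.019 -0.001] w 0.413 60.885613560676575
```

{"method": "carry_out", "body": {"commands": [[[0, 0, 0, 0, -0.5, 0], [0, 0, 0, 0, -0.5, 0], [0, 0, 0, 0, -0.5, 0], [0, 0, 0, 0, 0, 0], [0, 0, 0, 0, 0, 0], [0, 0, 0, 0, 0, 0], [0, 0, 0, 0, 0, 0], [0, 0, 0, 0, 0, 0], [0, 0, 0, 0, 0, 0], [0, 0, 0, 0, 0, 0], [0, 0, 0, 0, 0.5, 0], [0, 0, 0, 0, 0.5, 0], [0, 0, 0, 0, 0.5, 0], [0, 0, 0, 0, 0, 0], [0, 0, 0, 0, 0, 0]]]}}

```text
clock: 25.63
position: [0.4818, -0.2636, 0.0642]
ee_rot: [-0.042, 0.999, -0.0, 0.0]
ft_force: [-0.5, -0.2, -3.9]
grip_width: 0.412
grasp_force: 60.9
```

```bash
python3 -c "
from h import *
feel()"
```

```text
T [-0.016  -0.0115  0.0044] se [0.0136 0.0093 0.0134] F [0.51 0.08 3.9 ]
26.0333 [ 0.4811 -0.2638  0.0647] yaw y 94.68 z [ 0.001  0.    -1.   ] j [-0.12  0.32  0.63  1.85 -0.22  1.04  2.25] F [-0.14  0.24 -3.82] T [ 0.005 -0.009  0.049] w 0.413 60.87656378746033
```

C reads zero as well, so none slid clearly at 9°. I'll use a firmer rock, ±15°, on the one in hand.

{"method": "carry_out", "body": {"commands": [[[0, 0, 0, 0, 0.7, 0], [0, 0, 0, 0, 0.9, 0], [0, 0, 0, 0, 0.9, 0], [0, 0, 0, 0, 0, 0], [0, 0, 0, 0, 0, 0], [0, 0, 0, 0, 0, 0], [0, 0, 0, 0, 0, 0], [0, 0, 0, 0, 0, 0], [0, 0, 0, 0, -0.9, 0], [0, 0, 0, 0, -0.9, 0], [0, 0, 0, 0, -0.7, 0], [0, 0, 0, 0, 0, 0]]]}}

```text
clock: 27.03
position: [0.4781, -0.2653, 0.0654]
ee_rot: [-0.038, 0.999, 0.001, 0.003]
ft_force: [-0.6, -1.2, -3.8]
grip_width: 0.413
grasp_force: 61.9
```

```bash
python3 -c "
from h import *
feel(10)"
```

```text
T [-0.0063 -0.0109 -0.0037] se [0.0135 0.0083 0.0088] F [-0.28 -0.1   3.71]
27.5333 [ 0.4815 -0.2636  0.0644] yaw y 94.74 z [-0.001 -0.    -1.   ] j [-0.12  0.32  0.63  1.85 -0.22  1.04  2.25] F [ 0.06 -0.38 -4.08] T [-0.005 -0.015  0.023] w 0.407 61.85180425643921
```

{"method": "carry_out", "body": {"commands": [[[0, 0, 0, 0, -0.7, 0], [0, 0, 0, 0, -0.9, 0], [0, 0, 0, 0, -0.9, 0], [0, 0, 0, 0, 0, 0], [0, 0, 0, 0, 0, 0], [0, 0, 0, 0, 0, 0], [0, 0, 0, 0, 0, 0], [0, 0, 0, 0, 0, 0], [0, 0, 0, 0, 0.9, 0], [0, 0, 0, 0, 0.9, 0], [0, 0, 0, 0, 0.7, 0], [0, 0, 0, 0, 0, 0]]]}}

```text
clock: 28.53
position: [0.4849, -0.2619, 0.0645]
ee_rot: [-0.044, 0.999, -0.001, -0.002]
ft_force: [0.9, 1.6, -3.6]
grip_width: 0.41
grasp_force: 62.1
```

```bash
python3 -c "
from h import *
feel(10)"
```

```text
T [-0.0033 -0.0062 -0.0084] se [0.0114 0.0118 0.0071] F [0.21 0.01 4.  ]
29.0333 [ 0.481  -0.2638  0.0648] yaw y 94.67 z [ 0.001  0.    -1.   ] j [-0.12  0.32  0.63  1.85 -0.22  1.04  2.25] F [ 0.48 -0.68 -4.65] T [ 0.043 -0.056 -0.018] w 0.413 62.095392644405365
```

C is certainly sound. It goes back, then I'll retest B with the firmer rock.

{"method": "carry_out", "body": {"commands": [[[0, -0.04, 0.5, 0, 0, 0], [0, 0, 0.5, 0, 0, 0], [0, 0, 0.5, 0, 0, 0], [0, 0, 0.25, 0, 0, 0], [0, 0, 0.15, 0, 0, 0], [0, 0, 0.1, 0, 0, 0], [0, 0, 0.08, 0, 0, 0], [0, 0, 0, 0, 0, 0], [0, 0, 0, 0, 0, 0]]]}}

```text
clock: 29.78
position: [0.4821, -0.2656, -0.0178]
ee_rot: [-0.041, 0.999, -0.0, 0.001]
ft_force: [0.1, -0.4, -5.2]
grip_width: 0.413
grasp_force: 62.4
```

{"method": "carry_out", "body": {"commands": [[[0, 0, 0, 0, 0, 0], [0, 0, 0, 0, 0, 0], [0, 0, 0, 0, 0, 0], [0, 0, -0.4, 0, 0, 0], [0, 0, -0.6, 0, 0, 0], [0, 0, -0.6, 0, 0, 0], [0, 0, -0.6, 0, 0, 0], [0, 0.2, 0, 0, 0, 0.6], [0.3, 0.5, 0, 0, 0, 0.8], [0.4, 0.7, 0, 0, 0, 0.8], [0.2, 0.7, 0, 0, 0, 0], [0, 0.2, 0, 0, 0, 0], [0, 0, 0, 0, 0, 0]]], "hand": -0.4}}

```text
clock: 30.87
position: [0.4522, -0.1693, 0.0698]
ee_rot: [0.072, 0.997, 0.001, 0.001]
ft_force: [-0.7, 0.4, -0.1]
grip_width: 0.699
grasp_force: 0.0
```

```bash
python3 - <<'E'
from h import *
togo(.4394,-.1712,-.02,81.5);dot((.4396,-.1712))
E
```

```text
30.8667 [ 0.4522 -0.1693  0.0698] yaw y 81.74 z [ 0.001  0.001 -1.   ] j [-0.33  0.15  0.65  2.01 -0.11  1.01  1.79] F [-0.71  0.39 -0.09] T [ 0.04  0.03 -0.01] w 0.699 0.0
togo units [ 0.31 -0.1   2.24]
turn units [0.02 0.01 0.04]
dot [312.6 202.3] area 382 pred (np.int64(313), np.int64(202)) [ 0.4396 -0.1715  0.046 ]
```

{"method": "carry_out", "body": {"commands": [[[0.31, -0.08, 0.4, 0, 0, 0], [0, 0, 0.5, 0, 0, 0], [0, 0, 0.5, 0, 0, 0], [0, 0, 0.5, 0, 0, 0], [0, 0, 0.23, 0, 0, 0], [0, 0, 0.1, 0, 0, 0], [0, 0, 0, 0, 0, 0]]]}}

```text
clock: 31.5
position: [0.4386, -0.1742, -0.0201]
ee_rot: [0.075, 0.997, -0.0, -0.001]
ft_force: [0.3, 0.3, 0.4]
grip_width: 0.701
grasp_force: 0.0
```

{"method": "carry_out", "body": {"commands": [[[0, 0, 0, 0, 0, 0], [0, 0, 0, 0, 0, 0], [0, 0, 0, 0, 0, 0], [0, 0, 0, 0, 0, 0], [0, 0, -0.3, 0, 0, 0], [0, 0, -0.5, 0, 0, 0], [0, 0, -0.5, 0, 0, 0], [0, 0, -0.5, 0, 0, 0], [0, 0, -0.3, 0, 0.7, 0], [0, 0, 0, 0, 0.9, 0], [0, 0, 0, 0, 0.9, 0], [0, 0, 0, 0, 0, 0], [0, 0, 0, 0, 0, 0], [0, 0, 0, 0, 0, 0], [0, 0, 0, 0, 0, 0], [0, 0, 0, 0, 0, 0], [0, 0, 0, 0, -0.9, 0], [0, 0, 0, 0, -0.9, 0], [0, 0, 0, 0, -0.7, 0], [0, 0, 0, 0, 0, 0]]], "hand": 1}}

```text
clock: 33.17
position: [0.4362, -0.1728, 0.0644]
ee_rot: [0.075, 0.997, 0.002, 0.002]
ft_force: [-0.1, -0.9, -4.0]
grip_width: 0.415
grasp_force: 61.0
```

```bash
python3 -c "
from h import *
feel(10)"
```

```text
T [-0.0014 -0.0171  0.0086] se [0.0143 0.0095 0.0074] F [-0.14  0.14  3.87]
33.6667 [ 0.439  -0.1733  0.064 ] yaw y 81.51 z [-0.001 -0.    -1.   ] j [-0.35  0.14  0.68  2.04 -0.1   1.    1.8 ] F [ 0.07  0.03 -4.08] T [ 0.045 -0.035  0.013] w 0.413 60.97613453865051
```

{"method": "carry_out", "body": {"commands": [[[0, 0, 0, 0, -0.7, 0], [0, 0, 0, 0, -0.9, 0], [0, 0, 0, 0, -0.9, 0], [0, 0, 0, 0, 0, 0], [0, 0, 0, 0, 0, 0], [0, 0, 0, 0, 0, 0], [0, 0, 0, 0, 0, 0], [0, 0, 0, 0, 0, 0], [0, 0, 0, 0, 0.9, 0], [0, 0, 0, 0, 0.9, 0], [0, 0, 0, 0, 0.7, 0], [0, 0, 0, 0, 0, 0]]]}}

```text
clock: 34.67
position: [0.4418, -0.1731, 0.0641]
ee_rot: [0.073, 0.997, -0.002, -0.002]
ft_force: [0.5, -0.1, -3.8]
grip_width: 0.412
grasp_force: 61.0
```

```bash
python3 -c "
from h import *
feel(10)"
```

```text
T [ 0.001   0.0152 -0.0011] se [0.0093 0.0079 0.0118] F [ 0.37 -0.08  4.01]
35.1667 [ 0.4388 -0.173   0.0645] yaw y 81.5 z [ 0.001  0.001 -1.   ] j [-0.38  0.13  0.71  2.04 -0.1   1.    1.8 ] F [ 0.13 -0.51 -3.52] T [ 0.005 -0.009 -0.039] w 0.411 61.012477576732635
```

B's small change has the wrong sign and is too small. I'll put it back and retest A with the firmer rock.

{"method": "carry_out", "body": {"commands": [[[0, 0, 0.5, 0, 0, 0], [0, 0, 0.5, 0, 0, 0], [0, 0, 0.5, 0, 0, 0], [0, 0, 0.25, 0, 0, 0], [0, 0, 0.15, 0, 0, 0], [0, 0, 0.1, 0, 0, 0], [0, 0, 0.08, 0, 0, 0], [0, 0, 0, 0, 0, 0], [0, 0, 0, 0, 0, 0]]]}}

```text
clock: 35.92
position: [0.4395, -0.1733, -0.0183]
ee_rot: [0.074, 0.997, 0.0, 0.001]
ft_force: [-0.5, 0.1, -3.1]
grip_width: 0.415
grasp_force: 61.7
```

{"method": "carry_out", "body": {"commands": [[[0, 0, 0, 0, 0, 0], [0, 0, 0, 0, 0, 0], [0, 0, 0, 0, 0, 0], [0, 0, -0.4, 0, 0, 0], [0, 0, -0.6, 0, 0, 0], [0, 0, -0.6, 0, 0, 0], [0, 0, -0.6, 0, 0, 0], [0, 0.6, 0, 0, 0, -0.6], [0, 0.8, 0, 0, 0, -0.6], [0, 0.65, 0, 0, 0, 0], [0, 0, 0, 0, 0, 0], [0, 0, 0, 0, 0, 0]]], "hand": -0.4}}

```text
clock: 36.92
position: [0.4461, -0.0902, 0.0693]
ee_rot: [0.01, 1.0, 0.0, 0.0]
ft_force: [-0.8, -0.4, -0.2]
grip_width: 0.698
grasp_force: 0.0
```

```bash
python3 - <<'E'
from h import *
togo(.446,-.0905,-.02,88.7);dot((.446,-.0905))
E
```

```text
36.9167 [ 0.4461 -0.0902  0.0693] yaw y 88.86 z [ 0.001  0.001 -1.   ] j [-0.51  0.08  0.64  2.08 -0.05  1.    1.71] F [-0.78 -0.36 -0.23] T [-0.036  0.024  0.042] w 0.698 0.0
togo units [ 0.   -0.01  2.23]
turn units [0.01 0.01 0.03]
dot [318.7 218.1] area 371 pred (np.int64(318), np.int64(220)) [ 0.4447 -0.0903  0.046 ]
```

{"method": "carry_out", "body": {"commands": [[[0.03, 0, 0.4, 0, 0, 0], [0, 0, 0.5, 0, 0, 0], [0, 0, 0.5, 0, 0, 0], [0, 0, 0.5, 0, 0, 0], [0, 0, 0.23, 0, 0, 0], [0, 0, 0.1, 0, 0, 0], [0, 0, 0, 0, 0, 0]]]}}

```text
clock: 37.55
position: [0.4441, -0.0923, -0.0205]
ee_rot: [0.012, 1.0, -0.0, -0.001]
ft_force: [-0.1, -0.1, 0.2]
grip_width: 0.699
grasp_force: 0.0
```

{"method": "carry_out", "body": {"commands": [[[0, 0, 0, 0, 0, 0], [0, 0, 0, 0, 0, 0], [0, 0, 0, 0, 0, 0], [0, 0, 0, 0, 0, 0], [0, 0, -0.3, 0, 0, 0], [0, 0, -0.5, 0, 0, 0], [0, 0, -0.5, 0, 0, 0], [0, 0, -0.5, 0, 0, 0], [0, 0, -0.3, 0, 0.8, 0], [0, 0, 0, 0, 0.9, 0], [0, 0, 0, 0, 0.9, 0], [0, 0, 0, 0, 0, 0], [0, 0, 0, 0, 0, 0], [0, 0, 0, 0, 0, 0], [0, 0, 0, 0, 0, 0], [0, 0, 0, 0, 0, 0], [0, 0, 0, 0, -0.9, 0], [0, 0, 0, 0, -0.9, 0], [0, 0, 0, 0, -0.8, 0], [0, 0, 0, 0, 0, 0]]], "hand": 1}}

```text
clock: 39.22
position: [0.4416, -0.0913, 0.0639]
ee_rot: [0.012, 1.0, 0.002, 0.002]
ft_force: [-1.1, 0.1, -4.7]
grip_width: 0.414
grasp_force: 61.0
```

```bash
python3 -c "
from h import *
feel(10)"
```

```text
T [-0.0136  0.0263  0.0073] se [0.011  0.0055 0.0092] F [-0.23 -0.16  3.84]
39.7167 [ 0.4447 -0.0917  0.0636] yaw y 88.7 z [-0.001 -0.001 -1.   ] j [-0.53  0.09  0.67  2.08 -0.06  0.99  1.72] F [-0.05 -0.38 -3.51] T [-0.026  0.025  0.018] w 0.411 61.01217269897461
```

{"method": "carry_out", "body": {"commands": [[[0, 0, 0, 0, -0.8, 0], [0, 0, 0, 0, -0.9, 0], [0, 0, 0, 0, -0.9, 0], [0, 0, 0, 0, 0, 0], [0, 0, 0, 0, 0, 0], [0, 0, 0, 0, 0, 0], [0, 0, 0, 0, 0, 0], [0, 0, 0, 0, 0, 0], [0, 0, 0, 0, 0.9, 0], [0, 0, 0, 0, 0.9, 0], [0, 0, 0, 0, 0.8, 0], [0, 0, 0, 0, 0, 0]]]}}

```text
clock: 40.72
position: [0.4476, -0.0911, 0.0635]
ee_rot: [0.01, 1.0, -0.002, -0.002]
ft_force: [0.6, 1.5, -3.4]
grip_width: 0.413
grasp_force: 61.3
```

```bash
python3 -c "
from h import *
feel(10)"
```

```text
T [ 0.0122 -0.0407  0.0096] se [0.0112 0.0123 0.0083] F [ 0.09 -0.27  3.93]
41.2167 [ 0.4444 -0.0914  0.0641] yaw y 88.7 z [ 0.001  0.001 -1.   ] j [-0.57  0.08  0.71  2.09 -0.07  0.99  1.72] F [ 0.52 -0.84 -4.  ] T [ 0.008 -0.045 -0.038] w 0.413 61.34554535150528
```

A now shows about -0.067 Nm with the correct sign. One more rock will confirm it.

{"method": "carry_out", "body": {"commands": [[[0, 0, 0, 0, 0.8, 0], [0, 0, 0, 0, 0.9, 0], [0, 0, 0, 0, 0.9, 0], [0, 0, 0, 0, 0, 0], [0, 0, 0, 0, 0, 0], [0, 0, 0, 0, 0, 0], [0, 0, 0, 0, 0, 0], [0, 0, 0, 0, 0, 0], [0, 0, 0, 0, 0, 0], [0, 0, 0, 0, -0.9, 0], [0, 0, 0, 0, -0.9, 0], [0, 0, 0, 0, -0.8, 0], [0, 0, 0, 0, 0, 0]]]}}

```text
clock: 42.3
position: [0.4417, -0.0912, 0.0638]
ee_rot: [0.012, 1.0, 0.002, 0.002]
ft_force: [-1.4, -0.6, -4.6]
grip_width: 0.413
grasp_force: 61.4
```

```bash
python3 -c "
from h import *
feel(14)"
```

```text
T [ 0.0138  0.0172 -0.0071] se [0.0052 0.0086 0.0073] F [-0.13 -0.2   3.78]
43.0 [ 0.4445 -0.0916  0.0637] yaw y 88.7 z [-0. -0. -1.] j [-0.59  0.09  0.73  2.09 -0.07  0.99  1.72] F [ 0.08  0.46 -3.79] T [-0.062  0.021 -0.023] w 0.413 61.43703818321228
```

A is confirmed as the loose one, with repeated ±0.03 Nm in the right direction. I'll carry it in front of the stem to the cradle.

{"method": "carry_out", "body": {"commands": [[[0, 0, -0.4, 0, 0, 0], [0, 0, -0.7, 0, 0, 0], [0, 0, -0.8, 0, 0, 0], [0.2, 0, -0.8, 0, 0, 0], [0.5, 0, -0.7, 0, 0, 0], [0.6, 0, -0.5, 0, 0, 0], [0.5, 0, -0.3, 0, 0, 0], [0.3, 0.2, 0, 0, 0, 0], [0, 0.5, 0, 0, 0, 0], [0, 0.7, 0, 0, 0, 0], [0, 0.8, 0, 0, 0, 0], [0, 0.8, 0, 0, 0, 0], [0, 0.8, 0, 0, 0, 0], [0, 0.8, 0, 0, 0, 0], [0, 0.8, 0, 0, 0, 0], [0, 0.8, 0, 0, 0, 0], [0, 0.8, 0, 0, 0, 0.5], [0, 0.7, 0, 0, 0, 0.6], [0, 0.5, 0, 0, 0, 0], [0, 0, 0, 0, 0, 0]]]}}

```text
clock: 44.67
position: [0.3709, 0.242, 0.2312]
ee_rot: [0.067, 0.998, 0.0, -0.0]
ft_force: [-1.6, -0.3, -4.5]
grip_width: 0.415
grasp_force: 62.0
```

```bash
python3 - <<'E'
from h import *
pt,ps=camera_params('top'),camera_params('scene')
def tri(a,b):
    c1,d1=ray(pt,a);c2,d2=ray(ps,b);d1,d2=d1[0],d2[0];s=np.linalg.lstsq(np.c_[d1,-d2],c2-c1,rcond=None)[0];return (c1+s[0]*d1).round(3),(c2+s[1]*d2).round(3)
print('head',tri((237,160),(249,172)))
togo(.446,.24,.12,81.9)
p=camera_params('wrist');im=camera('wrist');save('w3',im);np.save('w3',im)
import pickle;pickle.dump(p,open('w3.p','wb'));print(proj(p,[.446,.239,.005]))
E
```

```text
head (array([0.582, 0.181, 0.286]), array([0.587, 0.187, 0.288]))
44.6667 [0.3709 0.242  0.2312] yaw y 82.37 z [-0.001  0.    -1.   ] j [-0.83 -0.1   0.14  1.87  0.01  1.37  0.74] F [-1.61 -0.29 -4.55] T [-0.02   0.069  0.018] w 0.415 61.9799941778183
togo units [-1.87  0.2   2.78]
turn units [ 0.   -0.01  0.08]
[[324.23598159 215.77615617]]
```

View pics/w3.png

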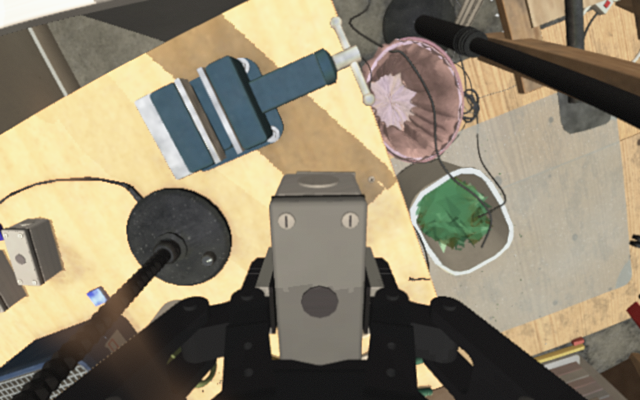

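The held lid mark is at (319,302), but the housing hides the cradle. I'll step aside to measure it.

{"method": "carry_out", "body": {"commands": [[[0, 0.5, 0, 0, 0, 0], [0, 0.8, 0, 0, 0, 0], [0, 0.8, 0, 0, 0, 0.08], [0, 0.6, 0, 0, 0, 0], [0, 0, 0, 0, 0, 0], [0, 0, 0, 0, 0, 0]]]}}

```text
clock: 45.22
position: [0.3867, 0.3451, 0.2313]
ee_rot: [0.072, 0.997, -0.001, -0.0]
ft_force: [0.6, -0.6, -4.1]
grip_width: 0.413
grasp_force: 63.1
```

```bash
python3 - <<'E'
from h import *
import pickle
o=get_obs();st()
p=camera_params('wrist');im=camera('wrist');np.save('w4',im);pickle.dump((p,o['position'],o['ee_rot']),open('w4.p','wb'))
a=proj(p,[.447,.239,.005])[0];print(a)
u,v=a.astype(int);x0,y0=max(u-90,0),max(v-85,0)
save('c4',cv2.resize(im[y0:y0+170,x0:x0+190],None,fx=3.5,fy=3.5,interpolation=cv2.INTER_CUBIC));print(x0,y0)
E
```

```text
45.2167 [0.3867 0.3451 0.2313] yaw y 81.69 z [-0.001 -0.001 -1.   ] j [-0.9   0.08  0.09  1.7  -0.01  1.37  0.61] F [ 0.57 -0.61 -4.12] T [-0.068 -0.021  0.032] w 0.413 63.09930503368378
[247.13339682 215.80236922]
157 130
```

View pics/c4.png

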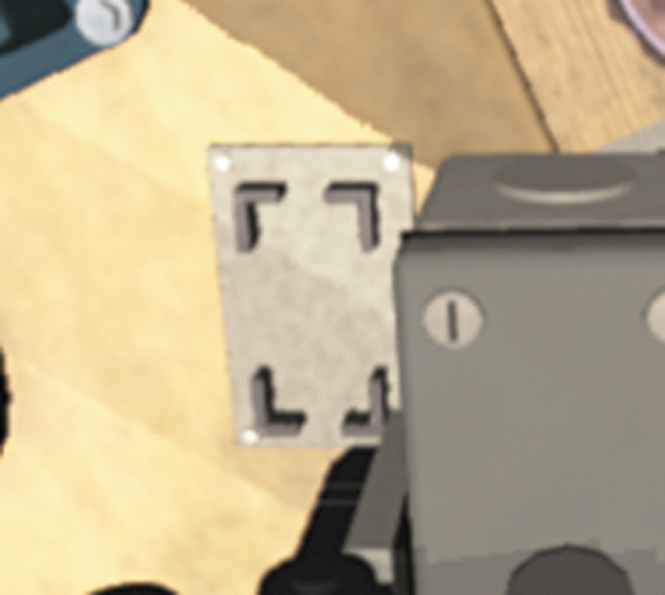

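```bash
python3 - <<'E'
from h import *
import pickle
p,P,q=pickle.load(open('w4.p','rb'))
c=np.array([(208,147),(412,147),(236,447)])/3.5+[157,130]-.36
w=plane(p,c,.005);print(w.round(4).tolist(),'len',np.linalg.norm(w[0]-w[1]),np.linalg.norm(w[0]-w[2]))
C=(w[1]+w[2])/2;print('centre',C.round(4))
for i,j in((1,0),(2,0)):
    d=w[i]-w[j];print(np.rad2deg(np.arctan2(d[1],d[0])).round(2))
# held lid centre relative to tool: w3 dot
p3=pickle.load(open('w3.p','rb'));im=np.load('w3.npy');g=cv2.cvtColor(im,cv2.COLOR_RGB2GRAY)
s=g[280:325,297:342];m=(s<(int(s[22,22])+int(np.median(s[:4])))/2).astype(np.uint8)
n,l,stt,cc=cv2.connectedComponentsWithStats(m);k=l[22,22];print(stt[k],cc[k]+[297,280])
L=plane(p3,cc[k]+[297,280],.2312+.0665)[0];print('lid',L.round(4),'tool .3709 .242',(L[:2]-[.3709,.242]).round(4))
E
```

```text
[[0.382, 0.2121, 0.005], [0.393, 0.2863, 0.005], [0.5035, 0.1933, 0.005]] len 0.07505397488595146 0.12292376561221911
centre [0.4482 0.2398 0.005 ]
81.59
-8.81
[  4   5  38  33 960] [319.25       301.28229167]
lid [0.3698 0.2424 0.2977] tool .3709 .242 [-0.0011  0.0004]
```

```bash
python3 -c "
from h import *
togo(.4487,.2395,.04,81.5)"
```

```text
45.2667 [0.387  0.3441 0.2315] yaw y 81.6 z [-0.    -0.001 -1.   ] j [-0.9   0.08  0.09  1.7  -0.01  1.37  0.62] F [ 0.61  0.05 -3.74] T [-0.023 -0.005  0.006] w 0.41 63.0989795923233
togo units [-1.91 -2.35  4.79]
turn units [-0.01 -0.    0.02]
```

{"method": "carry_out", "body": {"commands": [[[-0.3, -0.4, 0, 0, 0, 0], [-0.6, -0.6, 0.2, 0, 0, 0], [-0.6, -0.7, 0.4, 0, 0, 0], [-0.41, -0.65, 0.6, 0, 0, 0], [0, 0, 0.7, 0, 0, 0], [0, 0, 0.8, 0, 0, 0], [0, 0, 0.8, 0, 0, 0], [0, 0, 0.7, 0, 0, 0], [0, 0, 0.4, 0, 0, 0], [0, 0, 0.2, 0, 0, 0], [0, 0, 0, 0, 0, 0], [0, 0, 0, 0, 0, 0]]]}}

```text
clock: 46.27
position: [0.4492, 0.2405, 0.0408]
ee_rot: [0.073, 0.997, 0.0, 0.0]
ft_force: [0.0, -0.2, -3.1]
grip_width: 0.414
grasp_force: 63.5
```

```bash
python3 -c "
from h import *
togo(.4487,.2395,-.0155,81.5)"
```

```text
46.2667 [0.4492 0.2405 0.0408] yaw y 81.58 z [ 0.001  0.    -1.   ] j [-0.75  0.23  0.19  1.95 -0.05  0.96  0.89] F [ 0.04 -0.2  -3.06] T [0.024 0.025 0.023] w 0.414 63.53631377220154
togo units [ 0.01 -0.03  1.41]
turn units [0.01 0.01 0.01]
```

Descend to about 1 mm inside the brackets first, then check the force.

{"method": "carry_out", "body": {"commands": [[[0.01, -0.03, 0.3, 0, 0, 0], [0, 0, 0.3, 0, 0, 0], [0, 0, 0.2, 0, 0, 0], [0, 0, 0.15, 0, 0, 0], [0, 0, 0.1, 0, 0, 0], [0, 0, 0.08, 0, 0, 0], [0, 0, 0, 0, 0, 0]]]}}

```text
clock: 46.85
position: [0.4481, 0.2397, -0.0055]
ee_rot: [0.073, 0.997, -0.0, -0.0]
ft_force: [-0.2, -0.6, -4.0]
grip_width: 0.411
grasp_force: 63.8
```

{"method": "carry_out", "body": {"commands": [[[0, 0, 0.08, 0, 0, 0], [0, 0, 0.08, 0, 0, 0], [0, 0, 0.06, 0, 0, 0], [0, 0, 0, 0, 0, 0]]]}}

```text
clock: 47.18
position: [0.4482, 0.2399, -0.0139]
ee_rot: [0.073, 0.997, 0.0, 0.0]
ft_force: [-1.9, -0.3, -1.6]
grip_width: 0.413
grasp_force: 63.9
```

{"method": "carry_out", "body": {"commands": [[[0, 0, 0.02, 0, 0, 0], [0, 0, 0.02, 0, 0, 0], [0, 0, 0, 0, 0, 0]]]}}

```text
clock: 47.43
position: [0.4482, 0.24, -0.014]
ee_rot: [0.073, 0.997, 0.0, -0.0]
ft_force: [-9.8, -5.8, 24.9]
grip_width: 0.413
grasp_force: 67.1
```

{"method": "carry_out", "body": {"commands": [[[0, 0, 0, 0, 0, 0], [0, 0, 0, 0, 0, 0], [0, 0, 0, 0, 0, 0], [0, 0, 0, 0, 0, 0], [0, 0, -0.3, 0, 0, 0], [0, 0, -0.6, 0, 0, 0], [0, 0, -0.7, 0, 0, 0], [0, 0, -0.8, 0, 0, 0], [0, 0, -0.8, 0, 0, 0], [0, 0, -0.4, 0, 0, 0], [0, 0, 0, 0, 0, 0]]], "hand": -0.4}}

```text
clock: 48.35
position: [0.4501, 0.241, 0.1323]
ee_rot: [0.073, 0.997, 0.002, 0.003]
ft_force: [1.2, -0.8, 0.1]
grip_width: 0.699
grasp_force: 0.0
```

```bash
python3 - <<'E'
from h import *
st();dot((.4482,.2398),.051)
p=camera_params('wrist');im=camera('wrist');u,v=proj(p,[.4482,.2398,.03])[0].astype(int);y0=max(v-110,0)
save('c5',cv2.resize(im[y0:y0+200,u-120:u+120],None,fx=2.5,fy=2.5,interpolation=cv2.INTER_CUBIC))
E
```

```text
48.35 [0.4501 0.241  0.1323] yaw y 81.62 z [ 0.005  0.004 -1.   ] j [-0.76  0.12  0.2   1.87 -0.03  1.15  0.87] F [ 1.19 -0.81  0.07] T [ 0.102 -0.019  0.063] w 0.699 0.0
dot [317.1 190.8] area 237 pred (np.int64(317), np.int64(192)) [0.4475 0.2403 0.051 ]
```

View pics/c5.png

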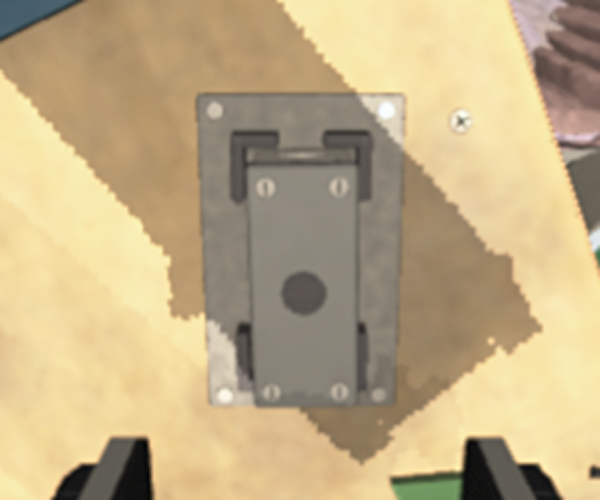

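The housing sits flat between all four brackets, with the lid mark within 1 mm of the cradle centre. A quick numeric check on B and C from the top camera, then I'll hand in.

```bash
python3 - <<'E'
from h import *
im=camera('top');p=camera_params('top');hsv=cv2.cvtColor(im,cv2.COLOR_RGB2HSV)
m=((hsv[...,1]<60)&(hsv[...,2]>70)).astype(np.uint8)
for nm,(x0,y0,x1,y1) in dict(B=(368,200,398,247),C=(403,188,431,230)).items():
    s=np.zeros_like(m);s[y0:y1,x0:x1]=m[y0:y1,x0:x1]
    c=max(cv2.findContours(s,0,1)[0],key=cv2.contourArea)[:,0]
    r=cv2.minAreaRect((plane(p,c,.046)[:,:2]*1000).astype(np.float32));print(nm,np.round(r,1) if 0 else r)
print(hand_in())
E
```

```text
B ((436.5848083496094, -173.14047241210938), (37.407466888427734, 83.95051574707031), 81.8202133178711)
C ((476.75567626953125, -264.7778015136719), (84.33572387695312, 39.96762466430664), 4.2667317390441895)
the job is handed in; nothing more can be done
None
```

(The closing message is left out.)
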